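Back a lens index table off by one notch

ROBOT

A 6-joint arm with a two-finger parallel gripper is mounted at the origin on a cart in front of the work surface, level with it; the furniture and walls round the work are solid. World frame = base frame: x ahead of the robot, y to its left, z up, the work surface at z = 0. Lengths are in mm, angles in rad, forces in N, time in s.
With the tool pointing down it reaches from about 350 to 875 mm from the base axis. Payload 4.2 kg.
Tool frame: the origin (TCP) lies at the very end of the fingers, on their centre line; the grasp point (between the pads) lies 19 mm behind it; z points along the fingers, y is the line along which they close (so a half turn about z gives the same grasp; the last joint's range is limited). The gripper opens to 85 mm and grips with 20 to 120 N. Pads are 22 mm wide; open, the fingers measure 114 mm over their backs; the gripper's body (76 mm by 85 mm) begins 54 mm behind the grasp point. The pads swing forward as they close: fully open they stand 13 mm farther back than shut.
Start: joints at [-0.868, 0.385, 0.008, 0, -1.194, -0.259], TCP at [268.371, -564.426, 202.912] pointing down, gripper open.
Joint ranges: [-3.14, 3.14], [-1.21, 2.06], [-1.07, 1.41], [-3.16, 2.05], [-2.99, -0.16], [-3.1, 3.1]. Speed limits (rad/s): [2.79, 2.79, 3.14, 3.14, 3.14, 3.14].

INTERFACE

Orientations are given as a unit quaternion [x, y, z, w].
In Python, from bench import read_state, get_image, camera_model, job_done gives the robot as it stands.
- The arm moves only by the shell command python3 -m handwheel 'ROWS'. ROWS is JSON, a list of rows, each a list of 7 numbers: the shift along the tool's x, y, z in m, then the turn, a rotation vector about the tool's x, y, z in rad, then the gripper's target within -1 to 1 (fully open at 1, half-way at 0, shut at -1). In form: [[dx, dy, dz, wx, wy, wz, jaw], ...]. A call has 1 to 10 rows; each row is the pose to reach, as a shift and turn from the pose commanded when the call began, along the tool's axes at that moment; what a row does not reach only later rows make up. A row lasts 1/8 s, in which the tool goes at most 62.5 mm and 10.7 degrees, less where a joint would pass 70% of its speed; a pose out of reach is approached as far as the arm can. A call with a gripper value outside its range is refused whole. The fingers move at their own pace and stop on an object; the grip force is fixed at half the most. Time passes only in rows, so rows that repeat a pose let the fingers close. It gives the time, the measured TCP pose, the force, the opening and the grip force at its end, in the units of the state.
- read_state(): the state, without advancing time (a new reading comes with each control period).
- get_image(name): name is "side" or "top" or "wrist"; returns (picture, depth): 400x640x3 uint8, blue, green, red; 400x640 float32, mm along the optical axis (not along the pixel's ray), 0 where there is no reading.
- camera_model(name): a dict with "K" (3x3 intrinsics, pixels), "dist" ([k1, k2, p1, p2, k3] as OpenCV has them; the pictures are not rectified), "rvec" (rotation vector, rad) and "tvec" (3), from world to camera coordinates, as OpenCV has them; the wrist camera has in their place "hand_eye" (4x4, takes a point from camera to tool coordinates, whose origin is the TCP and whose axes are the flange's). Camera axes: x right, y down, z forward; pixel columns grow to the right and rows downward; lengths in mm; the calibration is good to about 2 mm. A picture is of the moment at which its call begins: read the wrist's pose just before it. camera_model takes no time and is no camera call.
- job_done(): hands the job in; it is judged then, once.
The state is a dict: "clock": time; "joints": joint angles; "joint_vel": joint speeds; "joint_efforts": joint torques, N m; "position": TCP position; "ee_rot": TCP orientation; "contact_force": force on the tool from outside, world axes, zero at the start; "wrist_torque": the same for the moment, N m; "gripper_width": finger opening in mm; "grasp_force": force on a finger pad.
Only numpy, scipy, OpenCV 4.12 (cv2) and the standard library are available. Lean on these libraries where they do the work, as an engineer would, in place of code of your own. Each camera call takes 0.05 s, during which the arm holds its last target. There are 200 camera calls.

TASK

The lens on the index table has been fed one notch too far. With a fingertip tip the pawl up by its thumb lever until it stays back, push the table backward (clockwise from above) by its finger post, one notch only, until its red line stands at the red pointer, then tip the pawl down again so that it drops fully into the teeth and locks the table there. Nothing is picked up: do not touch the lens, and leave everything else on the bench as it stands.

Things in the scene. Friction and masses are not known exactly. Their poses are not given: they have to be found in the camera images.
- index_table: lens index table: green cast base, 190 x 180 mm, standing fast on the bench, with turntable, pawl and red pointer. Origin under the turntable's axis at bench height; x runs along the pawl from its pivot (-61, -59, 42 mm) to its nose (0, -59), y to the left of x, z up. Pointer at (-64, 37), finger post at first (-11, 43). All but thumb lever (top 91), post (69) and pawl bracket (49) is under 47 high
- table_axis (a point): point on the turntable's vertical axis at its flat upper face, 28 mm above the bench. The aluminium turntable is 144 mm across, with a black lens nest ring (73 mm across, 5 mm high), a crown of 12 steel saw teeth at radius 52 to 66 mm (tips 36 mm above the bench) and black marks every 10 degrees on the rim
- wheel (a joint): turntable angle, rad; grows as it turns backward (clockwise from above, which the pawl blocks). One notch is 0.524 (30 degrees); starts at -0.05 to 0.05 (play in the tooth). Forward, teeth lift the pawl and click past it. Friction about 1.6 N at the post: it stays where left. The pawl drops fully into the next tooth at 0.45 to 0.58; pushed backward against it, the table stops at 0.59
- post_top (a point): top centre of the upright steel finger post on the turntable, 69 mm above the bench; the post is 10 to 12 mm thick, 41 mm tall, 44 mm from the turntable's axis, and turns with it. Push its side to turn the table. Fingertips 45 to 55 mm above the bench pass over teeth and lens and still meet the post
- red_line (a point): outer red line on the turntable's rim, 69 mm from its axis, 28 mm above the bench; it starts one notch forward (counter-clockwise) of the pointer and stands at the pointer when the table has gone back one notch
- pointer_tip (a point): tip of the fixed red pointer on the base, at the rim of the turntable, 28 mm above the bench
- pawl (a joint): pawl angle, rad: 0 = down, nose at the root of the teeth; 1.1 = tipped back against its stop. The pawl is an L-shaped steel bell crank (70 g) on a horizontal pin, without a spring: it tips over centre by its own weight near 0.75; below that it falls into the teeth, above it falls back on its stop and stays. It reads about 0.12 with its nose on a tooth's tip. Under 1 N tips it
- pawl_pivot (a point): centre of the pawl's pivot pin, fixed on the base, 42 mm above the bench; the pin is parallel to the base's y axis
- thumb_roll (a point): centre of the black thumb roll (12 mm thick, 22 mm wide along the pin) at the end of the pawl's 6.5 mm thick thumb lever, 43 mm from the pivot; straight above the pivot when the pawl is down. Pushing it along the base's -x (away from the nose) tips the pawl up; it moves with the pawl
- nose (a point): end of the pawl's nose arm, 61 mm from the pivot, square to the thumb lever; the arm is 9 mm wide and 8 mm high. With the pawl down it points along the base's +x, level; with the pawl back it stands up at 63 degrees, and pushing it along +x, 15 to 30 mm above the pivot, tips the pawl down. It moves with the pawl
- lens: clear round lens blank, 61 mm across, 6 mm thick, lying loose in the nest on the turntable; origin at the centre of its underside, 28 mm above the bench
- pen: lens marker pen standing on its end near the index table, 17 mm thick, 94 mm tall; origin at its underside
- eye_loupe: black eye loupe standing near the index table, 35 mm across, 37 mm tall; origin at its underside
- small_driver: small screwdriver with a green head lying on the bench, 114 mm long, 15 mm high; origin at its underside
- oil: small yellow oil bottle, 27 mm across, 72 mm tall; origin at its underside
- carton: flat white carton with a lens, 96 x 96 x 17 mm; origin at its underside
- tweezer: steel tweezers lying on the bench, 121 mm long, 9 mm high; origin at its underside

How it is judged (in metres and radians):
On the way, in this order (a step that is already met when the one before it is completed fails the run):
1. the pawl is tipped up out of the teeth and stays back, the table not yet turned back (value of joint pawl above 0.95 rad and value of joint wheel below 0.15 rad), for 0.2 s.
2. the table is pushed backward most of a notch while the pawl is back (value of joint pawl above 0.95 rad and value of joint wheel above 0.3 rad), for 0.2 s.
3. the pawl is down in the teeth again, the table one notch back (value of joint pawl below 0.06 rad and value of joint wheel between 0.4036 and 0.6436 rad), for 0.2 s.
At the end, for the whole second after the job is handed in: The pawl is fully down (joint below 0.06 rad); the table stands one notch back of where it started (joint between 0.40 and 0.64 rad: red line within about 7 degrees of the pointer) and is at rest; the lens lies flat in its nest (all of step 3 and velocity of joint wheel between -0.02 and 0.02 rad/s and horizontal distance between lens and table_axis below 0.004 m and height (world z) of lens below 0.031 m); the robot touches nothing.
It fails at once if the table was pushed back much more than one notch (value of joint wheel above 0.85 rad).
It fails at once if the table was fed forward (value of joint wheel below -0.25 rad).
It fails at once if the lens was touched by the robot (contact force between any of the arm, the fingers and lens above 0.3 N).
It fails at once if the lens was lifted or came out of its nest (height (world z) of lens above 0.034 m or horizontal distance between lens and table_axis above 0.006 m).
It fails at once if a bystander was moved or lifted (distance of any of pen, eye_loupe, small_driver, oil, carton, tweezer from where it was at the start of the episode above 0.02 m).
It also fails if it takes over 43 s, if anything falls off the work surface, if the arm or the gripper's body presses on something with over 40 N, if the wrist force passes 120 N, or if a joint passes its speed limit or range.

## Working session

There is one attempt and no reset: what is moved stays moved. The work goes in short steps, Python scripts to look and compute and a shell command to move; the robot and the scene stay as the last step left them, time stands still between calls to the robot, and variables do not carry over. Pictures are saved under pics/ and viewed, at most 10 in all, crops included, and the job is handed in when it is done.

```bash
ls; mkdir -p pics
python3 - <<'E'
from bench import *
import cv2,numpy as np
s=read_state();print(s)
for n in("side","top","wrist"):
    im,d=get_image(n);cv2.imwrite(f"pics/{n}0.png",im);np.save(f"pics/{n}0.npy",d)
    m=camera_model(n);print(n,m)
E
```

```text
pics
{'clock': 0.0, 'joints': array([-8.68407982e-01,  3.85589854e-01,  6.61777657e-03, -5.08231106e-04,
       -1.19401275e+00, -2.58569757e-01]), 'joint_vel': array([-0.0002342 , -0.00034656,  0.00272675, -0.0021193 , -0.00125814,
       -0.0005349 ]), 'joint_efforts': array([ 2.54318647e-04, -3.92286479e+01,  1.88405585e+01,  4.18625370e+00,
       -4.61152667e-03,  8.62172158e-06]), 'position': array([ 268.08677696, -563.8589575 ,  201.79704542]), 'ee_rot': array([-2.20000904e-01,  9.75499026e-01,  1.07951839e-03, -2.96321557e-04]), 'contact_force': array([ 0.14414158, -0.25561012, -1.3440907 ]), 'wrist_torque': array([ 0.00700085,  0.00514654, -0.0158991 ]), 'grasp_force': 0.0, 'gripper_width': 84.99757334478441}
side {'K': array([[379.16842802,   0.        , 316.41543816],
       [  0.        , 379.16842802, 202.42658127],
       [  0.        ,   0.        ,   1.        ]]), 'dist': array([-0.02883159,  0.        ,  0.        ,  0.        ,  0.        ]), 'rvec': array([ 0.04520525,  2.61343724, -1.74271073]), 'tvec': array([ 501.69651588,   55.08315389, 1235.71143031])}
top {'
[... 256 characters left out ...]
 2.11679836, -2.14622264,  0.19569818]), 'tvec': array([  39.14956805,  512.86549746, 1688.59363769])}
wrist {'K': array([[323.66407921,   0.        , 314.14999721],
       [  0.        , 323.66407921, 203.66155718],
       [  0.        ,   0.        ,   1.        ]]), 'dist': array([0.01037137, 0.        , 0.        , 0.        , 0.        ]), 'hand_eye': array([[ 9.27229280e-04, -9.63084405e-01, -2.69198010e-01,
         6.92188823e+01],
       [ 9.99999522e-01,  9.76792203e-04, -5.01656810e-05,
         1.19039147e+00],
       [ 3.11264302e-04, -2.69197834e-01,  9.63084850e-01,
        -1.70486218e+02],
       [ 0.00000000e+00,  0.00000000e+00,  0.00000000e+00,
         1.00000000e+00]])}
```

View pics/top0.png

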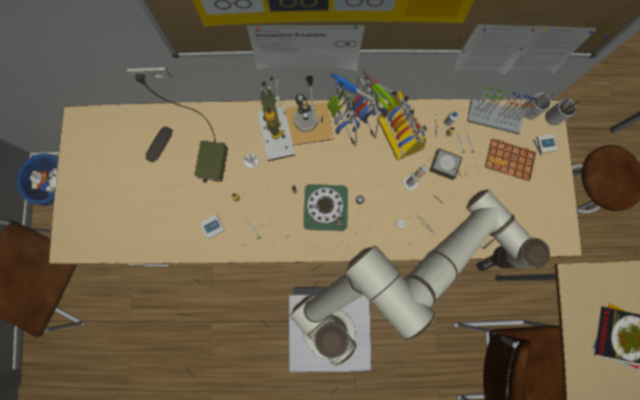

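View pics/side0.png

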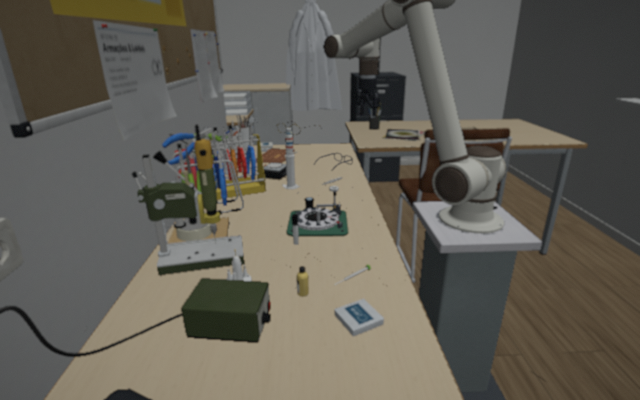

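The top view shows the green base at about (326,207) with the turntable on it. The loupe is at (360,199), the pen at (294,189), and the arm lies to the lower right. In the side view the table is at (318,220). I'll enlarge both and get rough coordinates.

```bash
cat > h.py <<'E'
import numpy as np,cv2
from scipy.spatial.transform import Rotation as R
from bench import *
def cam(n,s=None):
    m=camera_model(n)
    if n=="wrist":
        H=np.array(m["hand_eye"]);Rt=R.from_quat(s["ee_rot"]).as_matrix()
        Rc=Rt@H[:3,:3];c=Rt@H[:3,3]+s["position"]
    else:
        Rw=cv2.Rodrigues(m["rvec"])[0];Rc=Rw.T;c=-Rw.T@m["tvec"]
    return m["K"],m["dist"],Rc,c
def rays(C,px):
    K,d,Rc,c=C
    u=cv2.undistortPoints(np.array(px,float).reshape(-1,1,2),K,d).reshape(-1,2)
    v=np.c_[u,np.ones(len(u))]@Rc.T
    return c,v/np.linalg.norm(v,axis=1)[:,None]
def plane(C,px,z):
    c,v=rays(C,px);return c+v*((z-c[2])/v[:,2])[:,None]
def meet(C1,p1,C2,p2):
    c1,v1=rays(C1,[p1]);c2,v2=rays(C2,[p2]);v1=v1[0];v2=v2[0]
    t=np.linalg.lstsq(np.c_[v1,-v2],c2-c1,rcond=None)[0]
    a=c1+t[0]*v1;b=c2+t[1]*v2;return (a+b)/2,np.linalg.norm(a-b)
def proj(C,P):
    K,d,Rc,c=C;r=cv2.Rodrigues(Rc.T)[0]
    return cv2.projectPoints(np.array(P,float).reshape(-1,1,3),r,-Rc.T@c,K,d)[0].reshape(-1,2)
E
python3 - <<'E'
from h import *
im=cv2.imread("pics/top0.png");C=cam("top")
hsv=cv2.cvtColor(im,cv2.COLOR_BGR2HSV)
m=cv2.inRange(hsv,(60,80,20),(100,255,160));m[:170]=0;m[240:]=0;m[:,:295]=0;m[:,355:]=0
cn=max(cv2.findContours(m,0,2)[0],key=cv2.contourArea)
r=cv2.minAreaRect(cn);b=cv2.boxPoints(r);print(r);print(plane(C,b,8).round(1), plane(C,[r[0]],8))
print(plane(C,[(326,205),(360,199),(294,189),(341,222)],28).round())
a=cv2.resize(im[175:240,280:375],None,fx=6,fy=6,interpolation=3)
sd=cv2.imread("pics/side0.png");b=cv2.resize(sd[170:250,270:370],None,fx=5,fy=5,interpolation=3)
cv2.imwrite("pics/c1.png",cv2.copyMakeBorder(a,0,0,0,0,0))
W=max(a.shape[1],b.shape[1]);
a=cv2.resize(im[175:240,280:375],None,fx=4.2,fy=4.2,interpolation=3);b=cv2.resize(b,(399,319))
out=np.zeros((320,800,3),np.uint8);out[:a.shape[0],:a.shape[1]]=a[:320];out[:319,400:799]=b[:, :399];cv2.imwrite("pics/c1.png",out)
E
```

```text
((325.0, 227.0), (0.0, 0.0), 0.0)
[[418.2  11.8   8. ]
 [418.2  11.8   8. ]
 [418.2  11.8   8. ]
 [418.2  11.8   8. ]] [[418.22548077  11.75166782   8.        ]]
[[ 506.    7.   28.]
 [ 528. -132.   28.]
 [ 574.  136.   28.]
 [ 435.  -53.   28.]]
```

View pics/c1.png

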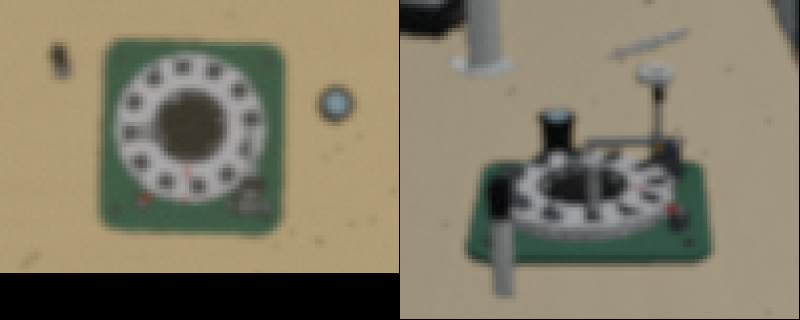

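The side crop shows the bracket and thumb lever on the side toward the robot at -y, the post at +y and the pointer at -x, +y. So the base frame is roughly aligned with the world, with its axis near (505, 7). Next I'll move the wrist camera over the table with the gripper shut.

```bash
python3 -m handwheel '[[-0.39,0.373,0.012,0,0,0.444,-1],[-0.39,0.373,0.012,0,0,0.444,-1],[-0.39,0.373,0.012,0,0,0.444,-1],[-0.39,0.373,0.012,0,0,0.444,-1],[-0.39,0.373,0.012,0,0,0.444,-1],[-0.39,0.373,0.012,0,0,0.444,-1],[-0.39,0.373,0.012,0,0,0.444,-1],[-0.39,0.373,0.012,0,0,0.444,-1],[-0.39,0.373,0.012,0,0,0.444,-1],[-0.39,0.373,0.012,0,0,0.444,-1]]'
```

```text
clock: 1.4
position: [461.2, -57.6, 190.6]
ee_rot: [-0.002, 1.0, 0.0, -0.0]
contact_force: [-0.7, -0.8, 0.4]
gripper_width: -0.0
grasp_force: 0.0
```

```bash
cat > snap.py <<'E'
import sys,pickle
from h import *
n=sys.argv[1];s=read_state();im,d=get_image("wrist");cv2.imwrite(f"pics/{n}.png",im)
pickle.dump((cam("wrist",s),d),open(f"pics/{n}.pkl","wb"));print(s["clock"],s["position"])
E
python3 snap.py A; python3 -m handwheel '[[0,0.12,0,0,0,0,-1],[0,0.12,0,0,0,0,-1],[0,0.12,0,0,0,0,-1],[0,0.12,0,0,0,0,-1],[0,0.12,0,0,0,0,-1]]'; python3 snap.py B
```

```text
1.4 [461.18660756 -57.62208796 190.63395152]
clock: 2.08
position: [460.2, 58.4, 190.8]
ee_rot: [0.001, 1.0, -0.0, -0.0]
contact_force: [0.0, -0.5, 0.1]
gripper_width: 0.1
grasp_force: 0.0
2.075 [460.22181027  58.3983249  190.81898798]
```

View pics/A.png

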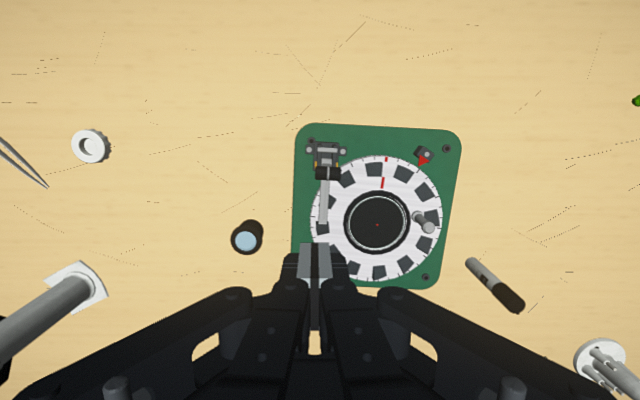

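View pics/B.png

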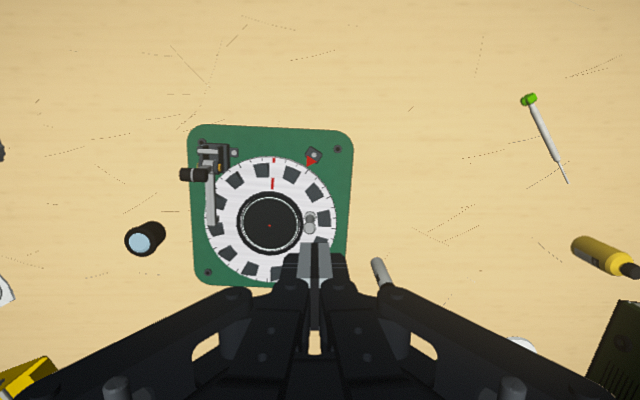

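In A the picture's up is -x and right is +y. The lens nest is at (377,222), the thumb roll at (327,172), the post top near (418,217), the pointer near (423,161) and the outer red line at (387,158). In B the nest is at (270,223), the roll at (193,174) and the post at (309,215).

Run:
```python
from h import *
import pickle
I={};C={}
for n in"AB":
    I[n]=cv2.imread(f"pics/{n}.png");C[n]=pickle.load(open(f"pics/{n}.pkl","rb"))[0]
S={}
for n,win in(("A",(290,120,470,290)),("B",(180,120,360,290))):
    x0,y0,x1,y1=win;hsv=cv2.cvtColor(I[n],cv2.COLOR_BGR2HSV);w=np.zeros(hsv.shape[:2],np.uint8);w[y0:y1,x0:x1]=1
    red=(cv2.inRange(hsv,(0,120,70),(8,255,255))|cv2.inRange(hsv,(172,120,70),(180,255,255)))*w
    k,l,st,ce=cv2.connectedComponentsWithStats(red)
    for i in range(1,k):
        if st[i,4]>=4:print(n,"red",st[i],ce[i].round(1),plane(C[n],[ce[i]],28).round(1))
    g=(cv2.inRange(hsv,(60,80,30),(90,255,200))*w);cn=max(cv2.findContours(g,0,2)[0],key=cv2.contourArea)
    r=cv2.minAreaRect(cv2.convexHull(cn));
    b=plane(C[n],cv2.boxPoints(r),8);print("base",b[:,:2].round(1).tolist(),b.mean(0).round(1))
    dk=(cv2.inRange(hsv,(0,0,0),(180,255,60))*w);dk[int(250):]=0
    for c in cv2.findContours(dk,1,1)[0]:
        if cv2.contourArea(c)>600:
            e=cv2.fitEllipse(c);print("dark ell",np.round(e[0],1),np.round(e[1],1),plane(C[n],[e[0]],33).round(1));
a=cv2.resize(I["A"][125:265,295:455],None,fx=2.45,fy=2.45,interpolation=3)
b=cv2.resize(I["B"][125:265,175:335],None,fx=2.45,fy=2.45,interpolation=3)
cv2.imwrite("pics/c2.png",cv2.resize(np.hstack([a,b]),None,fx=1.02,fy=1.02))
for pa,pb in(((327,172),(193,174)),((418,217),(309,216))):print(meet(C["A"],pa,C["B"],pb))
```

```text
A red [418 155  11  11  69] [422.  160.2] [[437.6  53.8  28. ]]
A red [385 157   2   5   8] [385.6 159. ] [[436.6  16.4  28. ]]
A red [381 177   3  11  22] [382.1 182.3] [[461.   14.3  28. ]]
A red [376 224   3   2   6] [377.  224.5] [[507.8  11.6  28. ]]
base [[588.8, -88.9], [400.5, -76.3], [409.2, 99.1], [600.0, 112.5]] [499.6  11.6   8. ]
dark ell [376.  222.4] [47.6 52.2] [[503.7   9.4  33. ]]
B red [306 156  11  10  58] [309.9 160.7] [[437.7  54.6  28. ]]
B red [273 158   2   5   9] [273.4 159.8] [[436.7  17.1  28. ]]
B red [271 178   3  11  22] [271.9 183. ] [[461.1  14.5  28. ]]
B red [268 224   3   3   6] [269.2 225.2] [[508.    9.9  28. ]]
base [[536.1, -99.1], [397.1, -73.3], [410.4, 101.5], [552.7, 94.7]] [474.1   5.9   8. ]
dark ell [269.5 223.2] [47.9 51.9] [[504.   11.1  33. ]]
(array([440.91121026, -45.96781814,  83.84843612]), np.float64(0.718709962327074))
(array([496.50187731,  53.42741325,  33.54833625]), np.float64(1.3729664297969122))
```

View pics/c2.png

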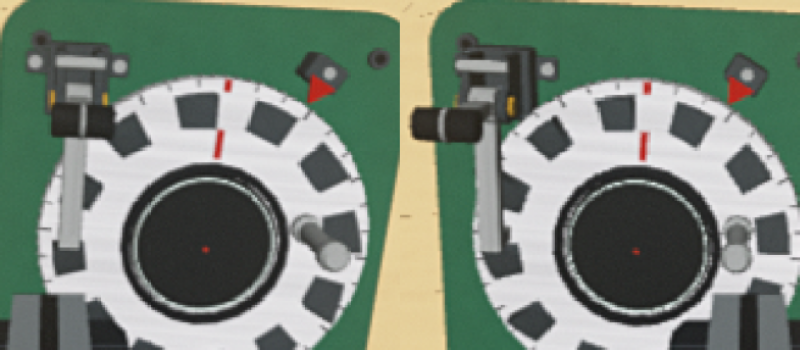

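The crop gives the post top at A (429,227) and B (309,228), and the thumb roll at A (328.6,173.4) and B (192.2,174.6). The red dot at the lens centre marks the axis. I'll refine the frame from these points.

Run:
```python
from h import *
import pickle
C={n:pickle.load(open(f"pics/{n}.pkl","rb"))[0] for n in"AB"}
def M(l,a,b):
    p,e=meet(C["A"],a,C["B"],b);print(l,p.round(1),round(e,2));return p
P={}
for l,a,b in(("roll",(328.6,173.4),(192.2,174.6)),("post",(429,227.4),(309.4,228.2)),("dot",(377,224.5),(269.2,225.2)),("pointer",(422,160.2),(309.9,160.7)),("redout",(385.6,159),(273.4,159.8)),("noseend",(323,223.5),(211.5,224.5))):P[l]=M(l,a,b)
# tip of pointer ~ (420,166.5)A,(307.5,166.5)B
P["tip"]=M("tip",(419.5,166),(307,166.5))
nom={"roll":(-61,-59),"dot":(0,0),"tip":(-64,37),"noseend":(0,-59)}
A=np.array([nom[k] for k in nom],float);B=np.array([P[k][:2] for k in nom])
a=A-A.mean(0);b=B-B.mean(0)
t=np.arctan2((a[:,0]*b[:,1]-a[:,1]*b[:,0]).sum(),(a*b).sum());r=np.array([[np.cos(t),-np.sin(t)],[np.sin(t),np.cos(t)]])
o=B.mean(0)-A.mean(0)@r.T;print("yaw",np.degrees(t),"axis",o);print((B-A@r.T-o).round(1))
for k,v in(("pivot",(-61,-59)),("post0",(-11,43)),("post1",(12,42.3)),("nose",(0,-59))):print(k,(r@v+o).round(1))
```

```text
roll [440.9 -44.8  88.9] 0.02
post [497.7  54.3  65.5] 0.5
dot [506.2  10.6  32.8] 0.15
pointer [438.   54.6  25.7] 0.1
redout [436.9  16.8  26.1] 0.18
noseend [501.7 -47.6  43.4] 0.03
tip [443.6  51.6  28.7] 0.09
yaw -3.4254694287976797 axis [505.49170269  10.80922917]
[[-0.2 -0.4]
 [ 0.7 -0.2]
 [-0.2  0. ]
 [-0.3  0.5]]
pivot [441.1 -44.4]
post0 [497.1  54.4]
post1 [520.   52.3]
nose [502.  -48.1]
```

The frame fit is consistent to under 1 mm: axis (505.5, 10.8), yaw -3.4°, and the measured heights agree with the text. Now I'll align the tool and go above the gap in front of the thumb roll.

```bash
python3 -m handwheel '[[-0.006,-0.104,0.04,0,0,0.06,-1],[-0.006,-0.104,0.04,0,0,0.06,-1],[-0.006,-0.104,0.04,0,0,0.06,-1],[-0.006,-0.104,0.04,0,0,0.06,-1],[-0.006,-0.104,0.04,0,0,0.06,-1],[-0.006,-0.104,0.04,0,0,0.06,-1]]'
```

```text
clock: 2.88
position: [466.8, -43.4, 151.4]
ee_rot: [0.029, 1.0, 0.0, 0.001]
contact_force: [-0.1, 0.2, 0.3]
gripper_width: 0.1
grasp_force: 0.0
```

```bash
python3 -m handwheel '[[0,-0.0025,0.04,0,0,0,-1],[0,-0.0025,0.07,0,0,0,-1],[0,-0.0025,0.08,0,0,0,-1],[0,-0.0025,0.08,0,0,0,-1],[0,-0.0025,0.08,0,0,0,-1]]'
```

```text
clock: 3.5
position: [467.4, -46.2, 72.1]
ee_rot: [0.03, 1.0, 0.0, 0.001]
contact_force: [0.7, -0.8, 0.4]
gripper_width: -0.2
grasp_force: 0.0
```

```bash
python3 -m handwheel '[[0.006,0,0,0,0,0,-1],[0.012,0,0,0,0,0,-1],[0.018,0,0,0,0,0,-1],[0.024,0,0,0,0,0,-1],[0.030,0,0,0,0,0,-1],[0.035,0,0,0,0,0,-1],[0.040,0,0,0,0,0,-1],[0.044,0,0,0,0,0,-1],[0.047,0,0,0,0,0,-1],[0.047,0,0,0,0,0,-1]]'; python3 -m handwheel '[[0.0,0,-0.05,0,0,0,-1],[0,0,-0.1,0,0,0,-1],[0,0,-0.1,0,0,0,-1],[-0.02,0.08,-0.1,0,0,0,-1],[-0.02,0.08,-0.1,0,0,0,-1],[-0.02,0.08,-0.1,0,0,0,-1],[-0.02,0.08,-0.1,0,0,0,-1]]'; python3 snap.py D; python3 -c "
import cv2;i=cv2.imread('pics/D.png');s=cv2.imread('pics/D.png')[90:330,150:470];cv2.imwrite('pics/D1.png',cv2.resize(s,None,fx=2.4,fy=2.4))"
```

```text
clock: 4.75
position: [419.2, -43.8, 70.9]
ee_rot: [0.03, 1.0, 0.0, 0.0]
contact_force: [-0.2, -0.2, 0.1]
gripper_width: -0.1
grasp_force: 0.0
clock: 5.62
position: [443.4, 34.3, 170.2]
ee_rot: [0.03, 1.0, -0.0, -0.001]
contact_force: [0.1, 0.3, -0.0]
gripper_width: -0.2
grasp_force: 0.0
5.625 [443.35792086  34.26136358 170.16863918]
```

View pics/D1.png

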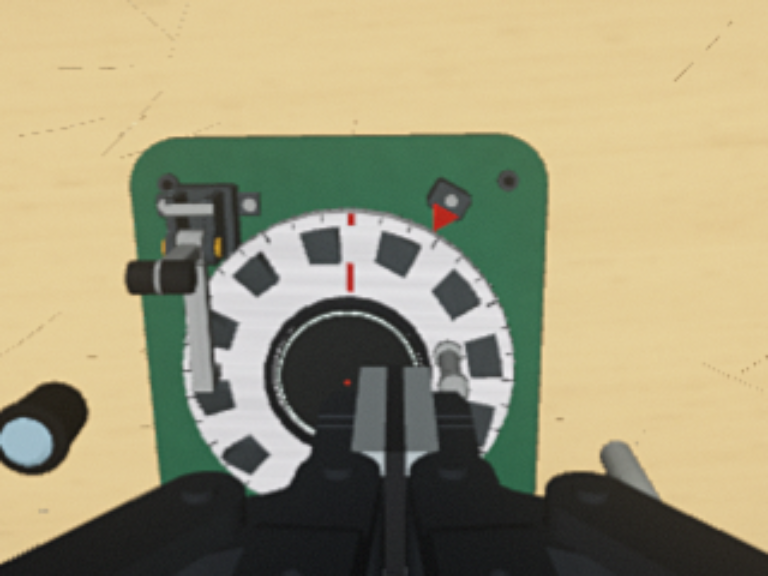

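The pawl is still down, with the roll at (160,277) in the crop, so the lever fell back and the travel was too short. The table and lens are unmoved. I'll write a numeric check that reads the pawl from the depth and the table from the red line, then push again farther.

```bash
cat > chk.py <<'E'
import sys,pickle
from h import *
n=sys.argv[1]
if len(sys.argv)<3: exec(open("snap.py").read())
C,d=pickle.load(open(f"pics/{n}.pkl","rb"));im=cv2.imread(f"pics/{n}.png")
t=np.radians(-3.4255);Rb=np.array([[np.cos(t),-np.sin(t),0],[np.sin(t),np.cos(t),0],[0,0,1]]);o=np.array([505.5,10.8,0])
v,u=np.mgrid[:400,:640];px=np.c_[u.ravel(),v.ravel()]
c,r=rays(C,px);f=C[2][:,2];P=c+r*(d.ravel()/(r@f))[:,None];B=(P-o)@Rb
ok=d.ravel()>60
for l,hw in(("roll",11),("arm",4)):
    q=ok&(abs(B[:,1]+59)<hw)&(B[:,0]>-125)&(B[:,0]<10)&(B[:,2]>52)&(B[:,2]<103)
    if l=="arm": q&=B[:,0]>-55
    Q=B[q];print(l,len(Q),"min",Q.min(0).round() if len(Q) else"","mean",Q.mean(0).round() if len(Q) else"","max",Q.max(0).round() if len(Q) else"")
hsv=cv2.cvtColor(im,cv2.COLOR_BGR2HSV)
red=cv2.inRange(hsv,(0,120,70),(8,255,255))|cv2.inRange(hsv,(172,120,70),(180,255,255))
k,l,st,ce=cv2.connectedComponentsWithStats(red)
for i in range(1,k):
    b=((plane(C,[ce[i]],28)[0]-o)@Rb)
    if st[i,4]>=4 and np.hypot(*b[:2])<85:print("red area",st[i,4],b[:2].round(1),"wheel %.3f"%np.radians(180-np.degrees(np.arctan2(b[1],b[0]))%360),"r %.1f"%np.hypot(*b[:2]))
E
python3 chk.py D x
```

```text
roll 490 min [-67. -70.  52.] mean [-62. -58.  85.] max [-55. -48.  92.]
arm 0 min  mean  max 
red area 65 [-70.4  39.6] wheel 0.512 r 80.8
red area 10 [-69.1   1.8] wheel 0.026 r 69.1
red area 22 [-44.5   1.4] wheel 0.031 r 44.5
red area 8 [ 3.  -0.8] wheel -2.897 r 3.1
```

```bash
python3 -m handwheel '[[-0.024,-0.076,0,0,0,0,-1],[-0.024,-0.076,0,0,0,0,-1],[-0.024,-0.076,0,0,0,0,-1],[-0.024,-0.076,0.05,0,0,0,-1],[-0.024,-0.076,0.09,0,0,0,-1],[-0.024,-0.076,0.1,0,0,0,-1],[-0.024,-0.076,0.1,0,0,0,-1]]'
```

```text
clock: 6.55
position: [463.8, -42.3, 71.2]
ee_rot: [0.03, 1.0, -0.0, -0.0]
contact_force: [-0.6, 0.2, 0.2]
gripper_width: -0.2
grasp_force: 0.0
```

```bash
python3 -m handwheel '[[0.0,-0.0035,0,0,0,0,-1],[0.01,-0.0035,0,0,0,0,-1],[0.018,-0.0035,0,0,0,0,-1],[0.026,-0.0035,0,0,0,0,-1],[0.034,-0.0035,0,0,0,0,-1],[0.040,-0.0035,0,0,0,0,-1],[0.046,-0.0035,0,0,0,0,-1],[0.052,-0.0035,0,0,0,0,-1],[0.057,-0.0035,0,0,0,0,-1],[0.057,-0.0035,0,0,0,0,-1]]'; python3 chk.py E;  python3 -m handwheel '[[0,0,0,0,0,0,-1],[0,0,0,0,0,0,-1]]'; python3 chk.py F
```

```text
clock: 7.8
position: [406.1, -42.5, 70.9]
ee_rot: [0.03, 1.0, -0.0, -0.0]
contact_force: [0.2, -0.5, -0.4]
gripper_width: -0.3
grasp_force: 0.0
7.8 [406.09359616 -42.50505641  70.92352436]
roll 6 min [-108.  -61.  102.] mean [-108.  -59.  103.] max [-108.  -56.  103.]
arm 0 min  mean  max 
red area 144 [-70.   39.3] wheel 0.512 r 80.2
red area 20 [-68.9   1.9] wheel 0.028 r 69.0
red area 31 [-46.4   1.3] wheel 0.028 r 46.4
clock: 8.1
position: [406.6, -42.5, 70.9]
ee_rot: [0.03, 1.0, -0.0, 0.0]
contact_force: [-0.4, -0.9, -0.4]
gripper_width: 0.2
grasp_force: 0.0
8.1 [406.61034332 -42.47594333  70.89344521]
roll 0 min  mean  max 
arm 0 min  mean  max 
red area 146 [-70.   39.2] wheel 0.511 r 80.3
red area 20 [-69.2   1.9] wheel 0.028 r 69.2
red area 36 [-46.3   1.2] wheel 0.027 r 46.3
```

```bash
python3 -m handwheel '[[0,0,-0.04,0,0,0,-1],[0,0,-0.08,0,0,0,-1],[0,0,-0.08,0,0,0,-1],[-0.01,0.095,-0.08,0,0,0,-1],[-0.01,0.095,-0.08,0,0,0,-1],[-0.01,0.095,-0.08,0,0,0,-1]]'; python3 chk.py G
```

```text
clock: 8.9
position: [422.1, 53.2, 150.0]
ee_rot: [0.029, 1.0, -0.0, -0.001]
contact_force: [0.0, 1.5, -0.4]
gripper_width: -0.1
grasp_force: 0.0
8.9 [422.05421122  53.19293537 150.02827414]
roll 621 min [-67. -70.  52.] mean [-62. -58.  83.] max [-55. -48.  92.]
arm 0 min  mean  max 
red area 78 [-70.3  39.2] wheel 0.508 r 80.4
red area 12 [-69.3   1.8] wheel 0.027 r 69.4
red area 23 [-44.7   0.8] wheel 0.017 r 44.7
red area 9 [ 3.6 -1.1] wheel -2.837 r 3.7
```

The pawl fell back again, and E's depth shows the visible finger ending near z 102 rather than 71. I'll check where the fingertip really lies in the tool frame, from depth.

Run:
```python
import pickle
from h import *
H=camera_model("wrist")["hand_eye"];K=camera_model("wrist")["K"]
for n in"GE":
    C,d=pickle.load(open(f"pics/{n}.pkl","rb"));im=cv2.imread(f"pics/{n}.png")
    for u in(306,316,326):
        for v in range(228,276,4):
            z=d[v,u];p=H[:3,:3]@(np.array([(u-K[0,2])/K[0,0],(v-K[1,2])/K[1,1],1])*z)+H[:3,3]
            print(n,u,v,round(float(z)),p.round(),im[v,u]) if u!=316 or n=="G" else 0
a=[cv2.imread(f"pics/{n}.png")[130:300,240:400] for n in"EG"]
cv2.imwrite("pics/fg.png",cv2.resize(np.hstack(a),None,fx=2.5,fy=2.5))
```

```text
G 306 228 310 [-36.  -7. 122.] [222 220 220]
G 306 232 312 [-41.  -7. 123.] [225 224 224]
G 306 236 313 [-45.  -7. 123.] [215 213 214]
G 306 240 315 [-49.  -7. 123.] [228 226 226]
G 306 244 148 [ 12.  -3. -33.] [109 109 103]
G 306 248 143 [ 12.  -3. -38.] [111 111 105]
G 306 252 139 [ 12.  -3. -42.] [110 110 102]
G 306 256 133 [ 13.  -3. -48.] [110 109 103]
G 306 260 130 [ 13.  -3. -51.] [110 108 102]
G 306 264 127 [ 13.  -3. -54.] [109 108 101]
G 306 268 124 [ 13.  -3. -58.] [110 110 102]
G 306 272 120 [ 13.  -2. -61.] [108 108 100]
G 316 228 310 [-36.   2. 122.] [218 217 216]
G 316 232 312 [-41.   2. 123.] [230 228 228]
G 316 236 312 [-44.   2. 122.] [72 71 65]
G 316 240 313 [-48.   2. 121.] [75 74 69]
G 316 244 146 [ 13.   1. -35.] [29 32 31]
G 316 248 143 [ 12.   1. -38.] [31 35 32]
G 316 252 138 [ 13.   1. -43.] [30 32 31]
G 316 256 134 [ 13.   1. -47.] [31 34 33]
G 316 260 131 [ 12.   1. -50.] [28 29 29]
G 316 264 126 [ 13.   1. -55.] [28 30 28]
G 316 268 124 [ 13.   1. -58.] [27 29 27]
G 316 272 121 [ 13.   1. -61.] [29 27 28]
G 326 228 311 [-36.  12. 122.] [221 220 220]
G 326
[... 845 characters left out ...]
131 [ 12.  -3. -50.] [106 106 100]
E 306 264 127 [ 13.  -3. -55.] [107 107 102]
E 306 268 124 [ 13.  -3. -58.] [106 107  99]
E 306 272 121 [ 13.  -3. -61.] [107 106 101]
E 326 228 243 [-13.   9.  59.] [ 74 105  53]
E 326 232 236 [-14.   9.  51.] [46 49 48]
E 326 236 233 [-16.   9.  48.] [72 71 68]
E 326 240 228 [-16.   9.  42.] [59 58 57]
E 326 244 146 [ 13.   6. -35.] [110 112 104]
E 326 248 142 [ 13.   6. -39.] [107 106 101]
E 326 252 138 [ 13.   6. -44.] [107 108 101]
E 326 256 133 [ 13.   5. -48.] [106 106 101]
E 326 260 130 [ 13.   5. -51.] [105 106 100]
E 326 264 127 [ 12.   5. -54.] [106 106  99]
E 326 268 123 [ 13.   5. -58.] [105 106  97]
E 326 272 121 [ 12.   5. -61.] [105 104  98]
```

View pics/fg.png

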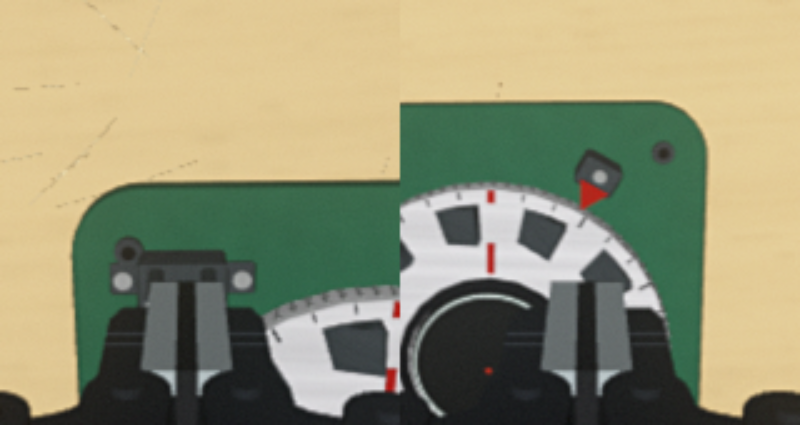

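The finger's true end lies about 32 mm short of the reported TCP, with its front face at tool x +12.5, so both earlier passes went over the roll. The picture agrees: the finger edge is at (150–220,282) in the left half. I'll allow for it by using TCP z = tip height − 32.

```bash
python3 -m handwheel '[[-0.051,-0.096,0,0,0,0,-1],[-0.051,-0.096,0,0,0,0,-1],[-0.051,-0.096,0,0,0,0,-1],[-0.051,-0.096,0.04,0,0,0,-1],[-0.051,-0.096,0.08,0,0,0,-1],[-0.051,-0.096,0.08,0,0,0,-1],[-0.051,-0.096,0.08,0,0,0,-1]]'; python3 snap.py I
python3 - <<'E'
import pickle
from h import *
C,d=pickle.load(open("pics/I.pkl","rb"));d=d
for u in(304,310,322,328):
    c,r=rays(C,[(u,v) for v in range(200,262,5)])
    P=c+r*(d[200:262:5,u]/(r@C[2][:,2]))[:,None];print(u,P.round().astype(int).tolist())
E
```

```text
clock: 9.82
position: [468.0, -47.1, 72.0]
ee_rot: [0.03, 1.0, -0.0, 0.001]
contact_force: [1.0, 0.1, 0.1]
gripper_width: 0.0
grasp_force: 0.0
9.825 [467.97265169 -47.05753038  72.0187432 ]
304 [[439, -50, 90], [441, -50, 90], [444, -50, 90], [472, -54, 11], [475, -55, 12], [476, -54, 20], [477, -54, 28], [481, -54, 28], [485, -55, 28], [455, -50, 107], [455, -50, 113], [455, -50, 119], [456, -50, 122]]
310 [[439, -47, 89], [441, -47, 91], [445, -47, 88], [461, -49, 46], [464, -49, 46], [468, -49, 45], [471, -49, 45], [475, -50, 45], [478, -50, 45], [455, -48, 107], [455, -48, 114], [455, -48, 118], [455, -47, 124]]
322 [[439, -41, 90], [442, -41, 90], [445, -41, 89], [467, -41, 27], [471, -41, 28], [473, -41, 31], [476, -42, 35], [480, -42, 34], [484, -42, 31], [456, -42, 107], [455, -42, 113], [455, -42, 118], [456, -43, 123]]
328 [[439, -38, 90], [442, -38, 90], [445, -38, 90], [467, -37, 28], [471, -37, 28], [475, -37, 26], [476, -38, 35], [480, -38, 34], [484, -38, 31], [456, -40, 107], [456, -40, 113], [456, -40, 118], [455, -40, 124]]
```

Depth in one frame confirms it: the finger end is at z≈104 and x 455, and the roll is at x≈441 and z 90. I'll descend 34 mm and push.

```bash
python3 -m handwheel '[[0,0.001,0.015,0,0,0,-1],[0,0.001,0.034,0,0,0,-1],[0,0.001,0.034,0,0,0,-1],[0.006,0.001,0.034,0,0,0,-1],[0.012,0.001,0.034,0,0,0,-1],[0.018,0.001,0.034,0,0,0,-1],[0.024,0.001,0.034,0,0,0,-1],[0.030,0.001,0.034,0,0,0,-1],[0.035,0.001,0.034,0,0,0,-1],[0.040,0.001,0.034,0,0,0,-1]]'; python3 -m handwheel '[[0.004,0,0,0,0,0,-1],[0.005,0,0,0,0,0,-1],[0.005,0,0,0,0,0,-1]]';python3 chk.py J
```

```text
clock: 11.12
position: [427.0, -43.7, 36.9]
ee_rot: [0.03, 1.0, -0.0, -0.0]
contact_force: [-0.5, 0.3, 0.3]
gripper_width: 0.1
grasp_force: 0.0
clock: 11.5
position: [422.5, -43.4, 36.9]
ee_rot: [0.03, 1.0, -0.0, 0.0]
contact_force: [-0.2, 0.3, -0.4]
gripper_width: 0.2
grasp_force: 0.0
11.5 [422.46458543 -43.43593018  36.94005827]
roll 3563 min [-105.  -70.   58.] mean [-90. -59.  81.] max [-43. -48. 103.]
arm 260 min [-49. -61.  73.] mean [-46. -58.  79.] max [-43. -56.  84.]
red area 207 [-70.1  39.1] wheel 0.509 r 80.3
red area 32 [-69.1   1.9] wheel 0.028 r 69.1
red area 49 [-46.7   1.3] wheel 0.028 r 46.7
```

The pawl is back: the roll is at x≈-99 and the nose arm is up at z 73 and above, with the table unmoved. I'll lift and go behind the finger post.

```bash
python3 -m handwheel '[[0,0,-0.04,0,0,0,-1],[0,0,-0.07,0,0,0,-1],[0,0,-0.07,0,0,0,-1],[-0.04,0.102,-0.07,0,0,0,-1],[-0.04,0.102,-0.07,0,0,0,-1],[-0.04,0.102,-0.07,0,0,0,-1],[-0.04,0.102,-0.05,0,0,0,-1],[-0.04,0.102,-0.05,0,0,0,-1]]'; python3 chk.py K
```

```text
clock: 12.55
position: [466.3, 54.8, 85.0]
ee_rot: [0.031, 1.0, -0.001, -0.003]
contact_force: [1.0, 0.5, 0.9]
gripper_width: 0.2
grasp_force: 0.0
12.55 [466.34937013  54.80797103  84.95347732]
roll 3084 min [-105.  -70.   52.] mean [-65. -58.  72.] max [-22. -49.  98.]
arm 1337 min [-55. -63.  52.] mean [-41. -58.  82.] max [-22. -55.  98.]
red area 130 [-69.8  39.4] wheel 0.514 r 80.1
red area 18 [-68.8   2. ] wheel 0.029 r 68.9
red area 52 [-44.3   1.4] wheel 0.031 r 44.3
red area 14 [ 3.9 -1.1] wheel -2.852 r 4.0
```

```bash
python3 -m handwheel '[[0,0.001,0.03,0,0,0,-1],[0,0.001,0.06,0,0,0,-1],[0,0.001,0.067,0,0,0,-1],[0,0.001,0.067,0,0,0,-1],[0,0.001,0.067,0,0,0,-1]]'; python3 chk.py L
```

```text
clock: 13.22
position: [469.5, 57.3, 21.1]
ee_rot: [0.03, 1.0, 0.001, 0.001]
contact_force: [0.9, 0.4, -0.5]
gripper_width: -0.2
grasp_force: 0.0
13.225 [469.52955045  57.26680061  21.10882934]
roll 8195 min [-105.  -70.   52.] mean [-63. -58.  73.] max [-22. -48.  98.]
arm 3548 min [-55. -63.  52.] mean [-41. -58.  82.] max [-22. -55.  98.]
red area 241 [-70.3  39.4] wheel 0.511 r 80.5
red area 45 [-68.9   2.1] wheel 0.031 r 68.9
red area 99 [-44.4   1.4] wheel 0.030 r 44.4
```

```bash
python3 -m handwheel '[[-0.005,0,0,0,0,0,-1],[-0.009,0,0,0,0,0,-1],[-0.013,0,0,0,0,0,-1],[-0.017,0,0,0,0,0,-1],[-0.020,0,0,0,0,0,-1],[-0.023,0,0,0,0,0,-1],[-0.026,0,0,0,0,0,-1],[-0.028,0,0,0,0,0,-1],[-0.028,0,0,0,0,0,-1]]'; python3 chk.py M
```

```text
clock: 14.4
position: [496.9, 55.1, 20.0]
ee_rot: [0.03, 1.0, -0.0, 0.0]
contact_force: [-0.5, 0.7, -0.5]
gripper_width: 0.5
grasp_force: 0.4
14.4 [496.88928868  55.14861169  19.95796956]
roll 8408 min [-105.  -70.   52.] mean [-65. -57.  71.] max [-22. -48.  97.]
arm 3194 min [-55. -63.  52.] mean [-42. -57.  79.] max [-22. -55.  96.]
red area 266 [-70.2  39.4] wheel 0.511 r 80.5
red area 51 [-65.2  22.7] wheel 0.335 r 69.0
red area 112 [-41.9  14.5] wheel 0.334 r 44.4
red area 24 [ 3.4 -2. ] wheel -2.611 r 3.9
```

```bash
python3 -m handwheel '[[-0.003,0,0,0,0,0,-1],[-0.005,0,0,0,0,0,-1],[-0.007,0,0,0,0,0,-1],[-0.008,0,0,0,0,0,-1],[-0.008,0,0,0,0,0,-1]]'; python3 chk.py N
```

```text
clock: 15.08
position: [504.6, 54.7, 19.9]
ee_rot: [0.03, 1.0, -0.0, 0.0]
contact_force: [-1.0, -1.4, 0.1]
gripper_width: -0.2
grasp_force: 0.7
15.075 [504.56668267  54.66149932  19.90246387]
roll 8218 min [-105.  -70.   52.] mean [-66. -57.  70.] max [-22. -48.  95.]
arm 2899 min [-55. -63.  52.] mean [-42. -57.  78.] max [-22. -55.  95.]
red area 279 [-70.2  39.2] wheel 0.510 r 80.4
red area 50 [-60.2  33.8] wheel 0.512 r 69.0
red area 116 [-38.6  21.7] wheel 0.512 r 44.3
red area 25 [ 3.1 -2. ] wheel -2.560 r 3.7
```

The table is at 0.512, in line with the pointer. I'll back off, lift, and go above the gap between the lever and the nose arm.

```bash
python3 -m handwheel '[[0.008,0,0,0,0,0,-1],[0.008,0,0,0,0,0,-1],[0.008,0,-0.04,0,0,0,-1],[0.008,0,-0.085,0,0,0,-1],[0.008,0,-0.085,0,0,0,-1],[0.0625,-0.103,-0.085,0,0,0,-1],[0.0625,-0.103,-0.085,0,0,0,-1],[0.0625,-0.103,-0.085,0,0,0,-1],[0.0625,-0.103,-0.08,0,0,0,-1],[0.0625,-0.103,-0.08,0,0,0,-1]]'; python3 chk.py O
```

```text
clock: 16.38
position: [436.2, -43.6, 99.3]
ee_rot: [0.03, 1.0, -0.0, -0.0]
contact_force: [-0.6, -0.4, 0.6]
gripper_width: -0.3
grasp_force: 0.0
16.375 [436.24310734 -43.62768635  99.25856676]
roll 1132 min [-105.  -70.   52.] mean [-86. -60.  62.] max [-52. -49.  68.]
arm 88 min [-55. -63.  60.] mean [-53. -59.  64.] max [-52. -55.  68.]
red area 120 [-70.   39.2] wheel 0.510 r 80.2
red area 18 [-60.4  34. ] wheel 0.513 r 69.3
red area 45 [-39.   21.8] wheel 0.511 r 44.7
red area 7 [3.  0.7] wheel 2.906 r 3.1
```

```bash
python3 -m handwheel '[[0,0,0.03,0,0,0,-1],[0,0,0.055,0,0,0,-1],[0,0,0.061,0,0,0,-1],[0,0,0.061,0,0,0,-1],[-0.006,0,0.061,0,0,0,-1],[-0.012,0,0.061,0,0,0,-1],[-0.018,0,0.061,0,0,0,-1],[-0.024,0,0.061,0,0,0,-1],[-0.029,0,0.061,0,0,0,-1],[-0.034,0,0.061,0,0,0,-1]]'; python3 -m handwheel '[[0,0,0,0,0,0,-1],[0,0,0,0,0,0,-1]]'; python3 chk.py Q
```

```text
clock: 17.68
position: [470.1, -46.4, 38.9]
ee_rot: [0.03, 1.0, -0.0, -0.0]
contact_force: [0.1, -0.1, 0.2]
gripper_width: -0.2
grasp_force: 0.0
clock: 17.92
position: [469.5, -46.4, 38.8]
ee_rot: [0.03, 1.0, -0.0, -0.0]
contact_force: [-0.1, 0.5, -0.5]
gripper_width: -0.3
grasp_force: 0.0
17.925 [469.54177361 -46.37508491  38.80963552]
roll 3341 min [-67. -70.  52.] mean [-54. -59.  87.] max [-22. -48. 103.]
arm 661 min [-46. -63.  71.] mean [-45. -59.  89.] max [-22. -55. 103.]
red area 243 [-70.1  39.1] wheel 0.509 r 80.2
red area 41 [-60.2  33.8] wheel 0.511 r 69.1
red area 88 [-38.8  21.6] wheel 0.509 r 44.4
red area 18 [3.6 1.4] wheel 2.760 r 3.8
```

The pawl is down, with the roll upright at x -67 to -55. I'll lift clear and check that it's fully down.

```bash
python3 -m handwheel '[[0,0,-0.05,0,0,0,-1],[0,0,-0.1,0,0,0,-1],[0,0,-0.13,0,0,0,-1],[0,0,-0.13,0,0,0,-1],[0.01,0.1,-0.13,0,0,0,-1],[0.01,0.1,-0.13,0,0,0,-1],[0.01,0.1,-0.13,0,0,0,-1],[0.01,0.1,-0.13,0,0,0,-1]]'; python3 chk.py S
python3 - <<'E'
import pickle
exec(open("chk.py").read().split("ok=d")[0].replace("n=sys.argv[1]","n='D'").replace("if len(sys.argv)<3: exec","if 0: exec"))
t0=B.copy();
def arm(n):
    C,d=pickle.load(open(f"pics/{n}.pkl","rb"));c,r=rays(C,px);f=C[2][:,2];Q=(c+r*(d.ravel()/(r@f))[:,None]-o)@Rb
    q=(abs(Q[:,1]+59)<2.5)&(Q[:,0]>-48)&(Q[:,0]<-3)&(Q[:,2]>38)&(Q[:,2]<60);a=Q[q]
    print(n,q.sum(),"arm slope",np.polyfit(a[:,0],a[:,2],1).round(3),"z end",np.median(a[a[:,0]>-12,2]))
arm("D");arm("G");arm("S")
im=cv2.imread("pics/S.png");cv2.imwrite("pics/S1.png",cv2.resize(im[80:300,130:450],None,fx=2.4,fy=2.4))
E
```

```text
clock: 18.98
position: [465.0, 53.8, 167.9]
ee_rot: [0.03, 1.0, -0.0, -0.001]
contact_force: [-0.3, -1.3, -0.9]
gripper_width: -0.1
grasp_force: 0.0
18.975 [465.04176414  53.76653071 167.93671356]
roll 523 min [-67. -70.  52.] mean [-61. -58.  85.] max [-55. -48.  92.]
arm 0 min  mean  max 
red area 74 [-70.1  39.2] wheel 0.510 r 80.4
red area 12 [-60.1  33.7] wheel 0.511 r 68.9
red area 26 [-38.8  21.9] wheel 0.513 r 44.5
red area 8 [ 2.7 -1.2] wheel -2.735 r 3.0
D 207 arm slope [5.000e-03 4.564e+01] z end 45.72008890282194
G 237 arm slope [-0.    45.588] z end 45.58034768011726
S 248 arm slope [4.0000e-03 4.5566e+01] z end 45.48952733304151
```

View pics/S1.png

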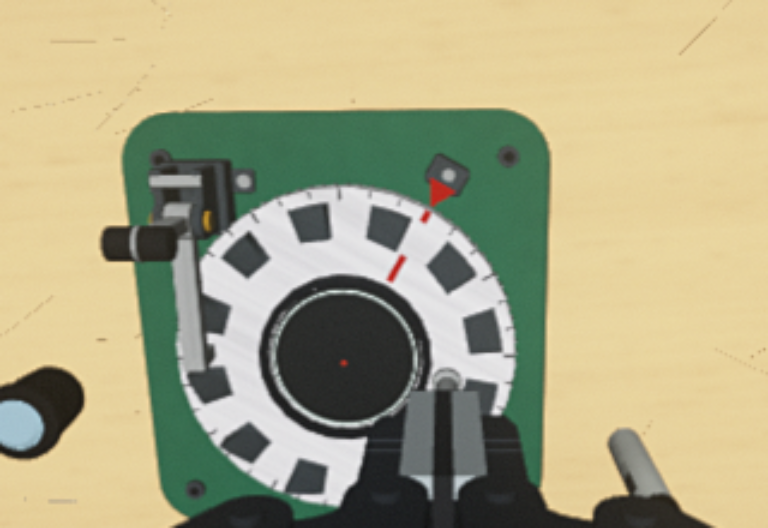

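The red line meets the pointer tip at about (428,213). The pawl lies level in the teeth (slope 0.004, as at the start), and the lens is in its nest. The arm is clear, so I'll hand in.

```bash
python3 -c "from bench import job_done;print(job_done())"
```

```text
the job is handed in; nothing more can be done
None
```

I handed the job in at about 19 s: by the last camera check the table is one notch back (0.51 rad) with its red line at the pointer, the pawl is fully down in the teeth, and the lens is in its nest; the hand-in returned no verdict.

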